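# Confirm three picks, smallest bin to largest

## Task

Confirm the picks at the stock bins: with the fingers, lightly push down the black key in front of the smallest bin, then the one in front of the middle-sized bin, then the one in front of the largest bin, so that each stays in. Leave everything else alone: do not lift or shift the bins or the things lying between them, and finish clear of everything.

Things in the scene. Friction and masses are not known exactly. Their poses are not given: they have to be found in the camera images.
- top_small (a point): centre of the top face of the square black push key (46 x 46 mm) directly in front (robot side) of the small bin; 52 mm above the bench when up, z axis up, x axis towards its bin. The key stands 22 mm proud of its grey unit (96 x 64 x 30 mm, screwed to the bench, reaching 38 mm from the key's centre on the robot side, 58 mm on the bin side)
- key_small (a joint): how far the small bin's key is pushed in, straight down, in m: 0 up, 0.010 at its stop; it stays where left, and is in from 0.006 on. It slides against about 2.5 N of friction. Its cap sits on a soft cushion (1.5 N per mm, 8 mm deep) that springs back: push the top face 8 to 12 mm down to push the key in; at 14 mm down the force is about 6 N, at 18 mm it is hard
- bin_small: the small bin: loose open clear-plastic stock bin with a white rim, 90 x 75 x 50 mm (depth along its x, width, height), origin at the centre of its underside; its near face is about 70 mm beyond its key's centre
- top_medium (a point): centre of the top face of the square black push key (46 x 46 mm) directly in front (robot side) of the medium bin; 52 mm above the bench when up, z axis up, x axis towards its bin. The key stands 22 mm proud of its grey unit (96 x 64 x 30 mm, screwed to the bench, reaching 38 mm from the key's centre on the robot side, 58 mm on the bin side)
- key_medium (a joint): how far the medium bin's key is pushed in, straight down, in m: 0 up, 0.010 at its stop; it stays where left, and is in from 0.006 on. It slides against about 2.5 N of friction. Its cap sits on a soft cushion (1.5 N per mm, 8 mm deep) that springs back: push the top face 8 to 12 mm down to push the key in; at 14 mm down the force is about 6 N, at 18 mm it is hard
- bin_medium: the medium bin: loose open clear-plastic stock bin with a white rim, 130 x 110 x 65 mm (depth along its x, width, height), origin at the centre of its underside; its near face is about 70 mm beyond its key's centre
- top_large (a point): centre of the top face of the square black push key (46 x 46 mm) directly in front (robot side) of the large bin; 52 mm above the bench when up, z axis up, x axis towards its bin. The key stands 22 mm proud of its grey unit (96 x 64 x 30 mm, screwed to the bench, reaching 38 mm from the key's centre on the robot side, 58 mm on the bin side)
- key_large (a joint): how far the large bin's key is pushed in, straight down, in m: 0 up, 0.010 at its stop; it stays where left, and is in from 0.006 on. It slides against about 2.5 N of friction. Its cap sits on a soft cushion (1.5 N per mm, 8 mm deep) that springs back: push the top face 8 to 12 mm down to push the key in; at 14 mm down the force is about 6 N, at 18 mm it is hard
- bin_large: the large bin: loose open clear-plastic stock bin with a white rim, 180 x 150 x 80 mm (depth along its x, width, height), origin at the centre of its underside; its near face is about 70 mm beyond its key's centre
- tape: bystander: roll of packing tape lying flat, 70 mm across with a 38 mm hole, 48 mm high, origin at the centre of its underside
- tub: bystander: closed round jar, 50 mm across, 70 mm high, origin at the centre of its underside
Mind the look-alikes: they are no part of the job. What is shaped like the part that bears top_large but yellow is not meant.

How it is judged:
By the outcome, as a careful person would: the job done as asked, in the order asked, and still so for the second after the job is handed in, with the robot touching nothing.
It also fails if it takes over 54 s, if anything falls off the work surface, if the arm or the gripper's body presses on something with over 40 N, if the wrist force passes 120 N, or if a joint passes its speed limit or range.

## Robot

A 6-joint arm with a two-finger parallel gripper is mounted at the origin on the work surface. World frame = base frame: x ahead of the robot, y to its left, z up, the work surface at z = 0. Lengths are in mm, angles in degrees, forces in N, time in s.
With the tool pointing down it reaches from about 300 to 850 mm from the base axis. Payload 4.2 kg.
Tool frame: the origin (TCP) lies on the centre line of the jaws, within the pads' length; the fingertips stand 14 mm ahead of it and the grasp point (between the pads) lies 5 mm behind it; x points along the fingers, y is the direction in which the jaws open and shut, and the axes are right-handed (so a half turn about x gives the same grasp; the last joint's range is limited). The gripper opens to 91 mm and grips with 3 to 60 N. Pads are 32 mm wide; open, the fingers measure 118 mm over their backs; the gripper's body (76 mm by 178 mm) begins 60 mm behind the grasp point.
Start: joints at [63.14, 18.312, 89.639, -0, 72.044, -1.146], TCP at [249.488, 518.071, 227.976] pointing down, gripper open.
Joint ranges: [-177.97, 177.97], [-48.28, 115.42], [12.27, 149.76], [-77.06, 257.06], [2.81, 150.46], [-146.56, 146.56]. Speed limits (degrees/s): [147.25, 147.25, 180, 180, 180, 180].

## Interface

Orientations are given as [roll, pitch, yaw] about the fixed x, y, z axes, in that order (R = Rz(yaw) Ry(pitch) Rx(roll)).
In Python, from workcell import readout, optics, env gives the robot as it stands.
- The arm moves only by the shell command python3 -m creep 'ROWS' [OPENING] [FORCE]. ROWS is JSON, a list of rows, each an object with "translation": the shift along the world's x, y, z in cm, a list of three; "delta_rot": the turn, a rotation vector about the world's x, y, z in rad, a list of three. In form: [{"translation": [dx, dy, dz], "delta_rot": [rx, ry, rz]}, ...]. A call has 1 to 5 rows; each row shifts and turns the commanded pose from where the row before left it; what a row does not reach is not made up. A row lasts 1/12 s, in which the tool goes at most 41.7 mm and 7.16 degrees, less where a joint would pass 70% of its speed; a pose out of reach is approached as far as the arm can. A call with a gripper value outside its range is refused whole. OPENING is the gripper's target within -1 to 1 (fully open at 1, half-way at 0, shut at -1), set as the call begins (- or left out, the last holds). The fingers move at their own pace and stop on an object; FORCE is the grip in N (left out, the last holds). Time passes only in rows, so rows that do not move let the fingers close. It gives the time, the measured TCP pose, the force and the opening at its end, in the units of the state.
- readout.state(): the state, without advancing time (a new reading comes with each control period).
- optics.grab_frame(name): name is "side" or "top"; returns (picture, depth): 420x560x3 uint8, red, green, blue; 420x560 float32, mm along the optical axis (not along the pixel's ray), 0 where there is no reading.
- optics.camera_params(name): a dict with "mtx" (3x3 intrinsics, pixels), "k1" (the pictures are not rectified: a ray, as slopes to the right and down, at radius r is drawn at 1 + k1 r^2 times it, then the intrinsics apply), "R" (3x3) and "t" (3): a world point X has camera coordinates R X + t. Camera axes: x right, y down, z forward; pixel columns grow to the right and rows downward; lengths in mm; the calibration is good to about 2 mm. A picture is of the moment at which its call begins. camera_params takes no time and is no camera call.
- env.job_done(): hands the job in, once; it reports no verdict.
The state is a dict: "time_s": time; "qpos": joint angles; "qvel": joint speeds; "effort": joint torques, N m; "ee_pos": TCP position; "ee_rot": TCP orientation; "force": force on the tool from outside, world axes, zero at the start; "torque": the same for the moment, N m; "gripper_width": finger opening in mm.
Only numpy, scipy, OpenCV 4.12 (cv2) and the standard library are available. Lean on these libraries where they do the work, as an engineer would, in place of code of your own. Each camera call takes 0.05 s, during which the arm holds its last target.

## Working session

There is one attempt and no reset: what is moved stays moved. The work goes in short steps, Python scripts to look and compute and a shell command to move; the robot and the scene stay as the last step left them, time stands still between calls to the robot, and variables do not carry over. Pictures are saved under pics/ and viewed, and the job is handed in when it is done.

```bash
mkdir -p pics; ls
python3 - <<'E'
from workcell import readout, optics
import cv2,numpy as np
for n in("top","side"):
    p,d=optics.grab_frame(n)
    cv2.imwrite(f"pics/{n}0.png",p[:,:,::-1]); np.save(f"{n}_d.npy",d)
    print(optics.camera_params(n))
print(readout.state())
E
```

```text
pics
{'mtx': array([[379.18717801,   0.        , 278.09711635],
       [  0.        , 379.18717801, 208.73087206],
       [  0.        ,   0.        ,   1.        ]]), 'k1': 0.0263935416460878, 'R': array([[ 0.020249  , -0.99937219,  0.02907246],
       [-0.99767236, -0.02209126, -0.06451229],
       [ 0.06511404, -0.02769848, -0.99749334]]), 't': array([ 30.32580944, 489.84447484, 925.74283223])}
{'mtx': array([[438.45730634,   0.        , 272.98739396],
       [  0.        , 438.45730634, 206.34730296],
       [  0.        ,   0.        ,   1.        ]]), 'k1': 0.017252489934917827, 'R': array([[ 0.99232909, -0.12194399,  0.02031348],
       [-0.04772335, -0.52944623, -0.8470001 ],
       [ 0.11404147,  0.83953341, -0.53120447]]), 't': array([-477.67953206,  118.34660046, 1118.24785475])}
{'time_s': 0.1, 'qpos': array([ 6.31396331e+01,  1.83465023e+01,  8.96997563e+01, -1.66996858e-03,
        7.20425998e+01, -1.14661340e+00]), 'qvel': array([ 0.00159068, -0.07398627, -0.17846163, -0.00427557,  0.04768594,
        0.04143256]), 'effort': array([ 1.06251449e-03, -4.13334131e+01, -2.32510060e+01,  7.31025031e-02,
        4.22676257e-02, -7.37178357e-05]), 'ee_pos': array([249.2988418 , 517.67146382, 227.21681689]), 'ee_rot': array([ -90.12289921,   89.91112743, -115.83613662]), 'force': array([ 0.20708788,  0.27697922, -1.08286281]), 'torque': array([-0.01945516,  0.00672109,  0.0212147 ]), 'gripper_width': 91.14018141267533}
```

View pics/top0.png

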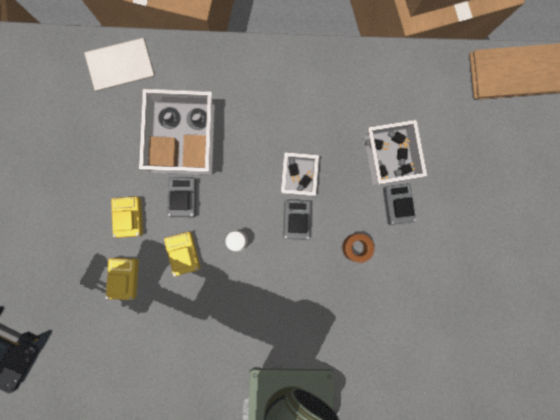

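View pics/side0.png

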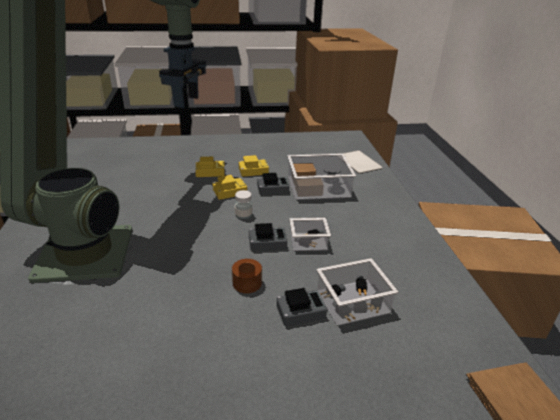

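Three bins are visible in the top view: large at (177,131), small at (300,174) and medium at (397,152). In front of them are black keys on grey units at about (180,199), (297,222) and (403,206). The yellow units at (125,217), (181,254) and (121,280) are look-alikes, so I will leave them alone. The jar is at (236,241) and the tape at (359,248). Next I'll enlarge the three black keys.

Run:
```python
import cv2,numpy as np
p=cv2.imread("pics/top0.png")
o=[]
for c in((180,198),(297,220),(402,203)):
    k=p[c[1]-30:c[1]+30,c[0]-22:c[0]+22]
    k=cv2.resize(k,None,fx=6,fy=6,interpolation=cv2.INTER_CUBIC)
    k=cv2.convertScaleAbs(k,alpha=1.8,beta=10)
    for i in range(0,60,10): cv2.putText(k,str(c[1]-30+i),(0,i*6+8),0,.35,(0,255,0)); cv2.line(k,(0,i*6),(8,i*6),(0,255,0))
    for i in range(0,44,10): cv2.putText(k,str(c[0]-22+i),(i*6,352),0,.35,(0,255,255)); cv2.line(k,(i*6,359),(i*6,352),(0,255,255))
    o.append(k)
cv2.imwrite("pics/crop0.png",np.hstack(o))
d=np.load("top_d.npy")
for c in((180,200),(297,223),(403,206)):
    print(d[c[1]-14:c[1]+16:2,c[0]-14:c[0]+16:2].astype(int))
```

```text
[[950 922 923 921 920 920 922 920 916 923 920 925 922 926 927]
 [952 921 923 923 920 922 925 923 923 923 920 926 924 923 930]
 [949 922 921 924 926 920 923 922 923 922 924 921 923 923 927]
 [949 919 897 901 902 899 903 900 900 900 899 904 922 924 930]
 [950 921 900 896 900 901 902 898 900 899 898 899 924 923 929]
 [953 924 897 900 900 900   0 901 900 901 899 903 922 923 933]
 [952 920 900 898 897 899 900 901 900 901 897 902 920 921 928]
 [948 918 898 900 900 899 897 897 900 897 901 901 923 922 931]
 [949 918 898 899 902 899 898 898 899 898 897 904 922 920 929]
 [947 922 897 897 898 898 899 896 900 899 899 901 922 918 932]
 [950 922 901 897 894 899 899 896 899 897 899 901 920 923 932]
 [949 918 899 897 899 898 898 899 899 898 898 903 920 919 932]
 [947 918 917 916 916 918 920 919 920 918 917 919 920 922 933]
 [946 917 919 917 919 916 921 921 920 920 921 921 918 920 935]
 [946 918 916 917 917 918 918 919 918 921 919 916 921 919 933]]
[[956 929 925 925 927 924 924 924 925 924 925 926 924 928 959]
 [956 928 925 924 927 926 927 925 926 926 926 927 927 928 959]
 [957 926 928 927 926 927 92
[... 1037 characters left out ...]
9 969]
 [935 936 921 916 916 912 914 915 913 918 910   0 967 967 969]
 [932 934 934 915 912 914 913 914 914 915 915 913 966 970 969]
 [938 934 933 915 914 914 913 914 918 916 914 914 913 968 970]
 [938 934 935 914 915 911 916 914 915 913 912 915 915 966 967]
 [937 937 933 916 912 914 911 914 914 916 911 912 914 968 965]
 [936 937 934 916 913 914 911 915 914 911 912 912 916 964 968]
 [935 934 934 918 914 911 912 912 914 917 913 915 914 968 966]
 [937 937 933 919 910 910 911 913 915 916 914 914 916 967 966]
 [937 935 932 932 914 912 913 914 913 916   0 936 935 962 968]
 [939 932 933 932 934 937 932 936 933 935 935 932 935 934 967]
 [942 937 935 931 933 931 936 933 933 933 933 935 931 936 964]]
```

View pics/crop0.png

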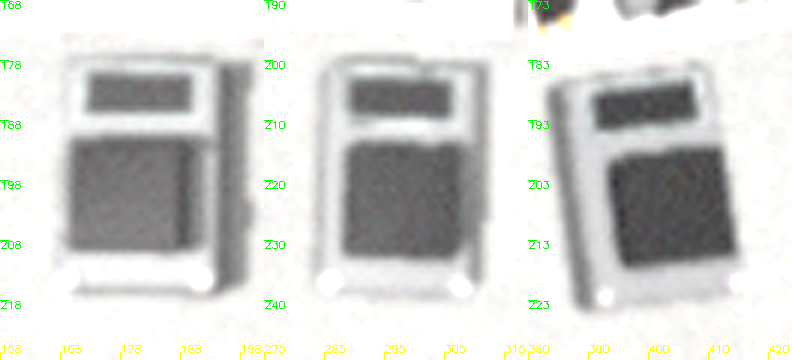

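```bash
cat > h.py <<'E'
import numpy as np,cv2
from workcell import optics
def world(n,d):
    c=optics.camera_params(n);K=c["mtx"]
    v,u=np.mgrid[0:420,0:560].astype(float)
    dist=np.array([c["k1"],0,0,0,0])
    xy=cv2.undistortPoints(np.stack([u.ravel(),v.ravel()],1)[:,None],K,dist)[:,0].reshape(420,560,2)
    P=np.dstack([xy,np.ones((420,560))])*d[...,None]
    return (P-c["t"])@c["R"]
E
python3 - <<'E'
from h import *
d=np.load("top_d.npy");W=world("top",d)
def box(n,c,r,lo,hi):
    w=W[c[1]-r:c[1]+r,c[0]-r:c[0]+r].reshape(-1,3)
    k=d[c[1]-r:c[1]+r,c[0]-r:c[0]+r].ravel()>0
    w=w[k&(w[:,2]>lo)&(w[:,2]<hi)]
    q=cv2.minAreaRect(w[:,:2].astype(np.float32))
    print(n,len(w),w[:,:2].mean(0).round(1),"z",np.median(w[:,2]).round(1),q)
for n,c in dict(small=(297,222),medium=(403,206),large=(180,199)).items():
    box(n+" key",c,14,43,62); box(n+" unit",c,20,22,38)
box("tub",(236,241),14,60,80);box("tape",(359,248),20,38,56)
for n,c in dict(b=(40,340),tbl=(450,250)).items(): print(W[c[1],c[0]])
E
```

```text
small key 365 [453.6  -6.1] z 51.3 ((453.7979431152344, -5.466163635253906), (43.06571960449219, 45.74354934692383), 1.1483778953552246)
small unit 599 [465.7  -5. ] z 30.0 ((461.1301574707031, -6.205257415771484), (90.946533203125, 63.97095489501953), 0.07510525733232498)
medium key 369 [ 497.8 -260.3] z 51.1 ((498.21173095703125, -261.8309020996094), (45.654808044433594, 46.08781433105469), 8.149540901184082)
medium unit 595 [ 510.3 -253.1] z 29.8 ((507.7476501464844, -259.4188537597656), (95.04756927490234, 63.44295883178711), 8.258842468261719)
large key 378 [502.2 277.9] z 51.3 ((502.34014892578125, 278.4975280761719), (43.236690521240234, 45.6494255065918), 1.2922003269195557)
large unit 626 [514.5 275. ] z 29.7 ((510.6229553222656, 279.3202209472656), (91.1926040649414, 64.37227630615234), 0.6622193455696106)
tub 294 [409.8 139.6] z 69.7 ((409.63690185546875, 139.39572143554688), (42.662574768066406, 42.513633728027344), 46.745574951171875)
tape 494 [ 398.3 -154.8] z 47.5 ((398.3994445800781, -155.4119415283203), (68.25780487060547, 67.427734375), 79.9006118774414)
[247.78168853 431.49350612 306.25958553]
[ 3.95341022e+02 -3.95905809e+02 -2.63945426e-01]
```

Named: black keys at top-view pixels (297,222) small, (403,206) medium and (180,199) large. Each sits on a grey unit in front of its bin, which fits the description and shows in the crop. Heights come out at 51 mm and the positions agree with the unit outlines. I'll start with the small key at (454,-6).

```bash
python3 -m creep '[{"translation":[1.4,-3.5,-0.4],"delta_rot":[0,0,0]},{"translation":[1.4,-3.5,-0.4],"delta_rot":[0,0,0]},{"translation":[1.4,-3.5,-0.4],"delta_rot":[0,0,0]},{"translation":[1.4,-3.5,-0.4],"delta_rot":[0,0,0]},{"translation":[1.4,-3.5,-0.4],"delta_rot":[0,0,0]}]' -1 10
```

```text
time_s: 0.52
ee_pos: [319.5, 341.3, 207.4]
ee_rot: [-94.3, 90.0, -119.9]
force: [0.5, -0.0, 0.4]
gripper_width: 60.8
```

```bash
python3 -m creep '[{"translation":[1.4,-3.5,-0.4],"delta_rot":[0,0,0]},{"translation":[1.4,-3.5,-0.4],"delta_rot":[0,0,0]},{"translation":[1.4,-3.5,-0.4],"delta_rot":[0,0,0]},{"translation":[1.4,-3.5,-0.4],"delta_rot":[0,0,0]},{"translation":[1.4,-3.5,-0.4],"delta_rot":[0,0,0]}]'; python3 -m creep '[{"translation":[1.3,-3.5,-0.8],"delta_rot":[0,0,0]},{"translation":[1.3,-3.5,-0.8],"delta_rot":[0,0,0]},{"translation":[1.3,-3.5,-0.8],"delta_rot":[0,0,0]},{"translation":[1.3,-3.5,-0.8],"delta_rot":[0,0,0]},{"translation":[1.3,-3.4,-0.8],"delta_rot":[0,0,0]}]'; python3 -m creep '[{"translation":[0,0,0],"delta_rot":[0,0,0]},{"translation":[0,0,0],"delta_rot":[0,0,0]}]'
```

```text
time_s: 0.93
ee_pos: [389.5, 166.3, 187.7]
ee_rot: [-159.5, 90.0, 174.8]
force: [0.5, 0.4, -0.2]
gripper_width: 27.1
time_s: 1.35
ee_pos: [454.5, -7.9, 147.5]
ee_rot: [176.3, 90.0, 150.6]
force: [1.2, 1.3, -0.5]
gripper_width: 0.4
time_s: 1.52
ee_pos: [454.3, -7.3, 147.2]
ee_rot: [-167.0, 89.9, 167.0]
force: [-0.4, 0.3, 0.4]
gripper_width: 0.4
```

```bash
python3 -m creep '[{"translation":[0,0.1,-2.5],"delta_rot":[0,0,0]},{"translation":[0,0,-2.5],"delta_rot":[0,0,0]},{"translation":[0,0,-1.8],"delta_rot":[0,0,0]},{"translation":[0,0,-0.6],"delta_rot":[0,0,0]},{"translation":[0,0,0],"delta_rot":[0,0,0]}]'; python3 -m creep '[{"translation":[0,0,-0.2],"delta_rot":[0,0,0]},{"translation":[0,0,-0.2],"delta_rot":[0,0,0]},{"translation":[0,0,-0.2],"delta_rot":[0,0,0]},{"translation":[0,0,0],"delta_rot":[0,0,0]}]'
```

```text
time_s: 1.93
ee_pos: [453.1, -3.7, 73.0]
ee_rot: [-162.2, 89.8, 172.2]
force: [0.6, -0.4, 0.4]
gripper_width: 0.3
time_s: 2.27
ee_pos: [454.8, -4.8, 68.4]
ee_rot: [30.0, 89.9, 4.3]
force: [-0.7, 0.2, -0.5]
gripper_width: 0.8
```

```bash
for i in 1 2; do python3 -c "from workcell import readout;s=readout.state();print(s['ee_pos'].round(1),s['force'].round(2))"; done; python3 -m creep '[{"translation":[0,0,-0.1],"delta_rot":[0,0,0]},{"translation":[0,0,-0.1],"delta_rot":[0,0,0]},{"translation":[0,0,-0.1],"delta_rot":[0,0,0]},{"translation":[0,0,-0.1],"delta_rot":[0,0,0]},{"translation":[0,0,0],"delta_rot":[0,0,0]}]';  python3 -m creep '[{"translation":[0,0,-0.1],"delta_rot":[0,0,0]},{"translation":[0,0,-0.1],"delta_rot":[0,0,0]},{"translation":[0,0,-0.1],"delta_rot":[0,0,0]},{"translation":[0,0,0],"delta_rot":[0,0,0]}]'
```

```text
[454.8  -4.8  68.4] [-0.68  0.17 -0.48]
[454.8  -4.8  68.4] [-0.68  0.17 -0.48]
time_s: 2.68
ee_pos: [454.7, -5.0, 64.1]
ee_rot: [36.4, 90.0, 10.7]
force: [0.6, 0.4, 1.1]
gripper_width: 0.2
time_s: 3.02
ee_pos: [454.7, -5.0, 60.9]
ee_rot: [30.0, 90.0, 4.3]
force: [0.7, 0.1, 2.8]
gripper_width: 0.3
```

```bash
python3 -m creep '[{"translation":[0,0,-0.1],"delta_rot":[0,0,0]},{"translation":[0,0,-0.1],"delta_rot":[0,0,0]},{"translation":[0,0,-0.1],"delta_rot":[0,0,0]},{"translation":[0,0,-0.1],"delta_rot":[0,0,0]},{"translation":[0,0,0],"delta_rot":[0,0,0]}]';  python3 -m creep '[{"translation":[0,0,-0.1],"delta_rot":[0,0,0]},{"translation":[0,0,0],"delta_rot":[0,0,0]},{"translation":[0,0,0],"delta_rot":[0,0,0]}]'
```

```text
time_s: 3.43
ee_pos: [454.7, -5.0, 56.9]
ee_rot: [28.5, 90.0, 2.8]
force: [1.6, -0.9, 2.8]
gripper_width: 0.2
time_s: 3.68
ee_pos: [454.7, -4.9, 56.0]
ee_rot: [27.6, 90.0, 1.8]
force: [1.1, -0.6, 1.3]
gripper_width: 0.2
```

```bash
python3 -m creep '[{"translation":[0,0,-0.05],"delta_rot":[0,0,0]},{"translation":[0,0,1],"delta_rot":[0,0,0]},{"translation":[0,0,2],"delta_rot":[0,0,0]},{"translation":[0,0,2.5],"delta_rot":[0,0,0]},{"translation":[0,0,2],"delta_rot":[0,0,0]}]';  python3 -m creep '[{"translation":[0.6,-3.2,0],"delta_rot":[0,0,0]},{"translation":[0.6,-3.2,0],"delta_rot":[0,0,0]},{"translation":[0.5,-3.2,0],"delta_rot":[0,0,0]},{"translation":[0.5,-3.2,0],"delta_rot":[0,0,0]}]'; python3 -m creep '[{"translation":[0.6,-3.2,0],"delta_rot":[0,0,0]},{"translation":[0.5,-3.2,0],"delta_rot":[0,0,0]},{"translation":[0.5,-3.2,0],"delta_rot":[0,0,0]},{"translation":[0.5,-3.2,0],"delta_rot":[0,0,0]},{"translation":[0,0,0],"delta_rot":[0,0,0]}]'
python3 - <<'E'
from h import *
from workcell import readout
print(readout.state()["ee_pos"],readout.state()["force"])
p,d=optics.grab_frame("top");cv2.imwrite("pics/top1.png",p[:,:,::-1])
W=world("top",d)
for c in((297,222),(180,199)):
    a=W[c[1]-6:c[1]+7,c[0]-6:c[0]+7,2];print(np.median(a))
E
```

```text
time_s: 4.1
ee_pos: [453.5, -4.8, 131.1]
ee_rot: [-162.3, 89.9, 172.0]
force: [0.4, -0.1, 0.9]
gripper_width: 0.7
time_s: 4.43
ee_pos: [475.7, -133.8, 130.2]
ee_rot: [179.9, 89.9, 154.2]
force: [1.9, 0.6, -0.6]
gripper_width: 0.8
time_s: 4.85
ee_pos: [498.0, -265.8, 129.8]
ee_rot: [-53.2, 89.9, -79.2]
force: [0.7, 0.2, -0.2]
gripper_width: 0.0
[ 497.98031234 -265.8026825   129.79143117] [ 0.70322656  0.19764765 -0.16894072]
42.33940355609803
51.42767461909477
```

View pics/top1.png

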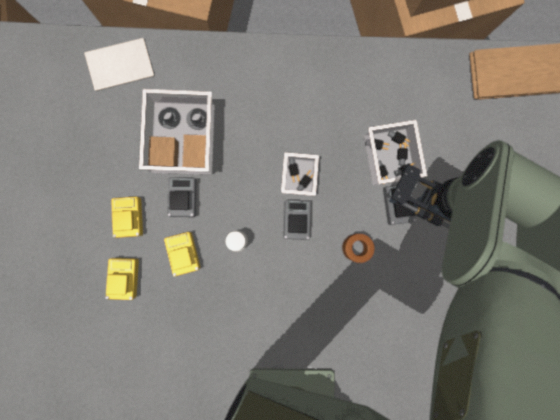

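The small key's top dropped from 51.3 to 42.3 mm, so it is about 9 mm in at pixel (297,222). Bins, jar (236,241) and tape (359,248) have not moved. Next is the medium key.

```bash
python3 -m creep '[{"translation":[0,0.4,-2.0],"delta_rot":[0,0,0]},{"translation":[0,0,-2.0],"delta_rot":[0,0,0]},{"translation":[0,0,-1.4],"delta_rot":[0,0,0]},{"translation":[0,0,-0.4],"delta_rot":[0,0,0]},{"translation":[0,0,0],"delta_rot":[0,0,0]}]'; python3 -m creep '[{"translation":[0,0,-0.1],"delta_rot":[0,0,0]},{"translation":[0,0,-0.1],"delta_rot":[0,0,0]},{"translation":[0,0,0],"delta_rot":[0,0,0]}]'
```

```text
time_s: 5.32
ee_pos: [496.2, -255.3, 71.1]
ee_rot: [172.8, 89.7, 147.2]
force: [1.2, -0.1, -0.4]
gripper_width: 0.4
time_s: 5.57
ee_pos: [497.9, -256.9, 71.3]
ee_rot: [3.8, 89.9, -21.9]
force: [-0.4, 0.7, -0.2]
gripper_width: 0.3
```

```bash
python3 -m creep '[{"translation":[0,-0.4,-0.1],"delta_rot":[0,0,0]},{"translation":[0,0,-0.1],"delta_rot":[0,0,0]},{"translation":[0,0,-0.1],"delta_rot":[0,0,0]},{"translation":[0,0,-0.1],"delta_rot":[0,0,0]},{"translation":[0,0,0],"delta_rot":[0,0,0]}]'; python3 -m creep '[{"translation":[0,0,-0.1],"delta_rot":[0,0,0]},{"translation":[0,0,-0.1],"delta_rot":[0,0,0]},{"translation":[0,0,-0.1],"delta_rot":[0,0,0]},{"translation":[0,0,-0.1],"delta_rot":[0,0,0]},{"translation":[0,0,0],"delta_rot":[0,0,0]}]'
```

```text
time_s: 5.98
ee_pos: [497.3, -260.9, 66.3]
ee_rot: [164.4, 90.0, 138.7]
force: [0.8, 0.0, 0.2]
gripper_width: 0.4
time_s: 6.4
ee_pos: [497.5, -261.0, 62.5]
ee_rot: [-10.8, 90.0, -36.5]
force: [-0.8, -0.1, 2.7]
gripper_width: 0.6
```

```bash
python3 -m creep '[{"translation":[0,0,-0.1],"delta_rot":[0,0,0]},{"translation":[0,0,-0.1],"delta_rot":[0,0,0]},{"translation":[0,0,-0.1],"delta_rot":[0,0,0]},{"translation":[0,0,-0.1],"delta_rot":[0,0,0]},{"translation":[0,0,0],"delta_rot":[0,0,0]}]'; python3 -m creep '[{"translation":[0,0,-0.1],"delta_rot":[0,0,0]},{"translation":[0,0,-0.1],"delta_rot":[0,0,0]},{"translation":[0,0,-0.1],"delta_rot":[0,0,0]},{"translation":[0,0,0],"delta_rot":[0,0,0]},{"translation":[0,0,0],"delta_rot":[0,0,0]}]'
```

```text
time_s: 6.82
ee_pos: [497.5, -261.0, 58.3]
ee_rot: [82.5, 90.0, 56.8]
force: [-0.7, -0.9, 1.8]
gripper_width: 0.9
time_s: 7.23
ee_pos: [497.5, -261.0, 55.4]
ee_rot: [160.1, 90.0, 134.3]
force: [-1.5, -0.3, 2.0]
gripper_width: 0.1
```

```bash
python3 -m creep '[{"translation":[0,0,1],"delta_rot":[0,0,0]},{"translation":[0,0,2],"delta_rot":[0,0,0]},{"translation":[0,0,2.5],"delta_rot":[0,0,0]},{"translation":[0,0,2.0],"delta_rot":[0,0,0]}]';  python3 -m creep '[{"translation":[0,3.8,0],"delta_rot":[0,0,0]},{"translation":[0,3.8,0],"delta_rot":[0,0,0]},{"translation":[0,3.8,0],"delta_rot":[0,0,0]},{"translation":[0,3.8,0],"delta_rot":[0,0,0]},{"translation":[0,3.8,0],"delta_rot":[0,0,0]}]'; python3 -m creep '[{"translation":[0,3.8,0],"delta_rot":[0,0,0]},{"translation":[0,3.8,0],"delta_rot":[0,0,0]},{"translation":[0,3.8,0],"delta_rot":[0,0,0]},{"translation":[0,3.8,0],"delta_rot":[0,0,0]},{"translation":[0,3.8,0],"delta_rot":[0,0,0]}]'; python3 -m creep '[{"translation":[0.1,3.8,0],"delta_rot":[0,0,0]},{"translation":[0.1,3.8,0],"delta_rot":[0,0,0]},{"translation":[0.1,3.8,0],"delta_rot":[0,0,0]},{"translation":[0.1,3.5,0],"delta_rot":[0,0,0]},{"translation":[0,0,0],"delta_rot":[0,0,0]}]'
python3 - <<'E'
from h import *
from workcell import readout
p,d=optics.grab_frame("top");cv2.imwrite("pics/top2.png",p[:,:,::-1])
W=world("top",d)
for c in((297,222),(403,206)):
    a=W[c[1]-6:c[1]+7,c[0]-6:c[0]+7,2];print(np.median(a))
E
python3 -m creep '[{"translation":[0,0,0],"delta_rot":[0,0,0]}]'
```

```text
time_s: 7.57
ee_pos: [497.8, -261.0, 132.2]
ee_rot: [17.7, 89.9, -8.0]
force: [0.7, -1.5, 0.7]
gripper_width: 0.6
time_s: 7.98
ee_pos: [497.4, -69.3, 131.2]
ee_rot: [36.9, 89.9, 11.1]
force: [0.9, 0.2, -0.1]
gripper_width: 0.5
time_s: 8.4
ee_pos: [497.3, 121.1, 131.2]
ee_rot: [51.9, 89.9, 26.2]
force: [0.9, -0.3, 0.6]
gripper_width: 0.8
time_s: 8.82
ee_pos: [502.0, 274.2, 131.2]
ee_rot: [84.4, 89.7, 58.9]
force: [1.2, -0.5, 0.5]
gripper_width: 0.5
42.38437930349615
41.82094547712522
time_s: 8.95
ee_pos: [501.1, 268.3, 130.5]
ee_rot: [-97.7, 90.0, -123.3]
force: [1.0, -0.4, 0.1]
gripper_width: 0.6
```

View pics/top2.png

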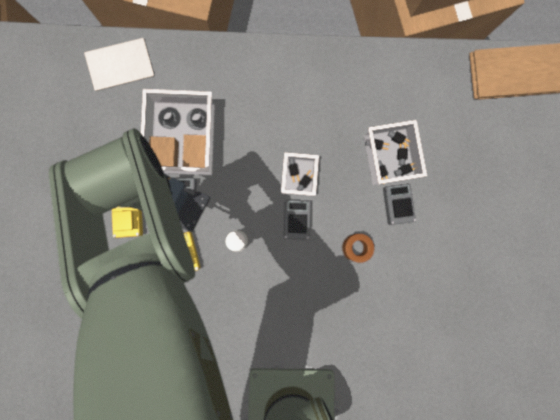

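The medium key's top, at (403,206), is now at 41.8 mm, so it is about 9.3 mm in. The small key is still in at 42.4 mm, and the bins and bystanders have not moved. Now I'll shift +10 mm in y and press the large key.

```bash
python3 -m creep '[{"translation":[0.1,1.0,-2.0],"delta_rot":[0,0,0]},{"translation":[0,0,-2.0],"delta_rot":[0,0,0]},{"translation":[0,0,-1.2],"delta_rot":[0,0,0]},{"translation":[0,0,-0.4],"delta_rot":[0,0,0]},{"translation":[0,0,0],"delta_rot":[0,0,0]}]'; python3 -m creep '[{"translation":[0,0,0],"delta_rot":[0,0,0]},{"translation":[0,0,-0.1],"delta_rot":[0,0,0]},{"translation":[0,0,0],"delta_rot":[0,0,0]}]'
```

```text
time_s: 9.37
ee_pos: [501.9, 276.3, 73.7]
ee_rot: [-123.5, 89.8, -149.3]
force: [-0.7, -1.0, 0.2]
gripper_width: 0.6
time_s: 9.62
ee_pos: [503.1, 277.9, 74.4]
ee_rot: [54.2, 89.9, 28.5]
force: [-0.4, 1.0, 0.5]
gripper_width: 0.5
```

```bash
python3 -m creep '[{"translation":[0,0,-0.2],"delta_rot":[0,0,0]},{"translation":[0,0,-0.2],"delta_rot":[0,0,0]},{"translation":[0,0,-0.2],"delta_rot":[0,0,0]},{"translation":[0,0,-0.1],"delta_rot":[0,0,0]},{"translation":[0,0,0],"delta_rot":[0,0,0]}]'; python3 -m creep '[{"translation":[0,0,-0.1],"delta_rot":[0,0,0]},{"translation":[0,0,-0.1],"delta_rot":[0,0,0]},{"translation":[0,0,-0.1],"delta_rot":[0,0,0]},{"translation":[0,0,-0.1],"delta_rot":[0,0,0]},{"translation":[0,0,0],"delta_rot":[0,0,0]}]'
```

```text
time_s: 10.03
ee_pos: [502.3, 278.0, 66.1]
ee_rot: [-130.3, 90.0, -156.0]
force: [-0.1, 0.3, -0.3]
gripper_width: 0.5
time_s: 10.45
ee_pos: [502.5, 278.1, 62.4]
ee_rot: [105.7, 90.0, 80.0]
force: [-0.4, -1.1, 2.4]
gripper_width: 0.7
```

```bash
python3 -m creep '[{"translation":[0,0,-0.1],"delta_rot":[0,0,0]},{"translation":[0,0,-0.1],"delta_rot":[0,0,0]},{"translation":[0,0,-0.1],"delta_rot":[0,0,0]},{"translation":[0,0,-0.1],"delta_rot":[0,0,0]},{"translation":[0,0,0],"delta_rot":[0,0,0]}]'; python3 -m creep '[{"translation":[0,0,-0.1],"delta_rot":[0,0,0]},{"translation":[0,0,-0.1],"delta_rot":[0,0,0]},{"translation":[0,0,-0.1],"delta_rot":[0,0,0]},{"translation":[0,0,0],"delta_rot":[0,0,0]},{"translation":[0,0,0],"delta_rot":[0,0,0]}]'; python3 -m creep '[{"translation":[0,0,1],"delta_rot":[0,0,0]},{"translation":[0,0,2],"delta_rot":[0,0,0]},{"translation":[0,0,3],"delta_rot":[0,0,0]},{"translation":[0,0,3.0],"delta_rot":[0,0,0]},{"translation":[0,0,3.0],"delta_rot":[0,0,0]}]';  python3 -m creep '[{"translation":[-2.2,-2.5,0],"delta_rot":[0,0,0]},{"translation":[-2.2,-2.5,0],"delta_rot":[0,0,0]},{"translation":[-2.2,-2.5,0],"delta_rot":[0,0,0]},{"translation":[-2.2,-2.5,0],"delta_rot":[0,0,0]},{"translation":[-1,-1,0],"delta_rot":[0,0,0]}]'; python3 -m creep '[{"translation":[0,0,0],"delta_rot":[0,0,0]},{"translation":[0,0,0],"delta_rot":[0,0,0]},{"translation":[0,0,0],"delta_rot":[0,0,0]}]'
python3 - <<'E'
from h import *
p,d=optics.grab_frame("top");cv2.imwrite("pics/top3.png",p[:,:,::-1])
W=world("top",d)
for c in((297,222),(403,206),(180,199)):
    a=W[c[1]-6:c[1]+7,c[0]-6:c[0]+7,2];print(np.median(a))
E
```

```text
time_s: 10.87
ee_pos: [502.5, 278.1, 58.3]
ee_rot: [140.3, 90.0, 114.6]
force: [-1.3, -0.1, 3.1]
gripper_width: 0.6
time_s: 11.28
ee_pos: [502.5, 278.1, 55.4]
ee_rot: [151.1, 90.0, 125.4]
force: [-1.6, 1.2, 2.1]
gripper_width: 0.7
time_s: 11.7
ee_pos: [502.4, 277.8, 177.2]
ee_rot: [-53.7, 90.0, -79.4]
force: [1.4, 0.6, -0.0]
gripper_width: 0.3
time_s: 12.12
ee_pos: [401.2, 165.3, 175.7]
ee_rot: [-113.4, 89.8, -139.1]
force: [0.5, 0.4, 0.4]
gripper_width: 0.6
time_s: 12.37
ee_pos: [405.7, 168.7, 176.1]
ee_rot: [50.3, 89.9, 24.6]
force: [-1.0, 0.1, 0.6]
gripper_width: 0.6
42.59522476752248
41.81172634217122
42.2057881836734
```

View pics/top3.png

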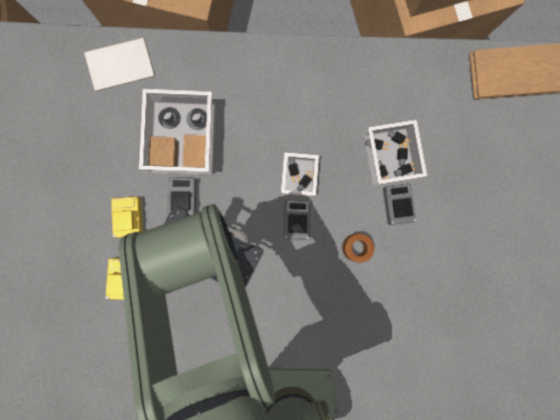

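All three keys read about 42 mm at (180,199), (297,222) and (403,206). The bins and tape have not moved, and the tool is well above everything.

```bash
python3 -c "
from workcell import env; print(env.job_done())"
```

```text
the job is handed in; nothing more can be done
None
```

I pushed the black keys in with the closed fingers, in the order asked: small, medium, then large. The job is handed in at about 12.4 s of the 54 s allowed.

- **Keys:** the last depth picture puts the key tops at 42.6, 41.8 and 42.2 mm (small, medium, large). They stood at about 51 mm before, so each is about 9 mm in, past the 6 mm needed. The small and medium keys stayed in on every later look.
- **Force:** the wrist readings while pressing stayed at about 3 N vertical.
- **Everything else:** the bins and the tape looked unmoved in the last picture. The arm hid the jar and one yellow unit in that picture. The jar had not moved in the two pictures before it, and the fingers passed well above both afterwards.
- **Finish:** the fingers ended about 160 mm above the bench, touching nothing.

No check failed or disagreed.

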